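# Gauge the bore of a grinding wheel

## Task

Pull the red plug out of the grinding wheel's bore and leave it in the red tray. Then take the yellow-handled bore probe from its rack and lower it upright through the middle of the bore, never touching the wheel, its hub or its stand with the probe, until the probe's blue band is halfway down the bore; finish while still holding the probe there, centred, upright and still. Leave the knife, the oil bottle and the whetstone alone.

Things in the scene. Friction and masses are not known exactly. Their poses are not given: they have to be found in the camera images.
- stand: fixed stand, grinding wheel lying flat on it: base plate 150x150x10 mm, three posts, pale blue-grey wheel of 150 mm diameter from 80 to 120 mm above the bench, in it a steel hub of 56 mm diameter from 80 to 124 mm. Vertical bore right through the hub: 32 mm diameter, 44 mm deep; below it free space down to the base plate. Origin: on the bench, on the bore's axis; z up
- bore_top (a point): centre of the bore's upper mouth, 124 mm above the bench
- bore_mid (a point): centre of the bore, halfway down: 102 mm above the bench, 22 mm below the mouth
- plug: loose red plug closing the bore, about 50 g: spigot 26 mm diameter, 14 mm long, loose in the bore; disc 52 mm diameter, 8 mm thick, resting on the hub; round knob on top 24 mm diameter, 40 mm tall. Origin: centre of the spigot's underside; z along its axis to the knob
- plug_knob (a point): point on the plug's axis to grip the knob, 45 mm above the plug's origin (23 mm above the disc, 17 mm below the knob's top)
- tray: fixed open red plastic tray, outside 180 (x) x 140 (y) x 45 mm high, walls and floor 5 mm. Origin: centre of its underside; x along its long side. It stands left or right of the wheel, the rack on the other side; its yaw varies
- rack: fixed rack for the probe: 90 x 90 mm base, four posts at the corners and a grey top plate 12 mm thick with its top 120 mm above the bench and a vertical 22 mm hole at its centre. Origin: on the bench, under the hole
- probe: loose bore probe upright in the rack's hole, about 250 g, round: steel rod 16 mm diameter from 0 to 105 mm, collar 40 mm diameter from 105 to 111 mm (rests on the rack's plate), yellow handle 28 mm diameter from 111 to 181 mm. Origin: centre of the rod's tip; z along the rod to the handle. It lifts straight up out of the rack
- probe_band (a point): point on the probe's axis at the middle of its blue band (12 mm wide), 42 mm above the tip
- probe_handle (a point): point on the probe's axis to grip the handle, 151 mm above the tip (40 mm above the collar, 30 mm below the handle's top)
- oil_bottle: bystander: amber oil bottle, 52 mm diameter, 110 mm tall, loose. Origin: centre of its underside
- knife: bystander: kitchen knife lying flat, about 300 mm long along its y axis, 14 mm thick, black handle, loose. Origin: on its underside, near the middle
- whetstone: bystander: two-coloured whetstone on a wooden base, 75 x 190 x 36 mm, loose. Origin: centre of its underside

How it is judged:
By the outcome, as a careful person would: the job done as asked, in the order asked, and still so for the second after the job is handed in, while the arm keeps its last pose, push and grip.
It also fails if it takes over 64 s, if anything falls off the work surface, if the arm or the gripper's body presses on something with over 40 N, if the wrist force passes 120 N, or if a joint passes its speed limit or range.

## Robot

A 6-joint arm with a two-finger parallel gripper is mounted at the origin on the work surface. World frame = base frame: x ahead of the robot, y to its left, z up, the work surface at z = 0. Lengths are in m, angles in rad, forces in N, time in s.
With the tool pointing down it reaches from about 0.35 to 0.775 m from the base axis. Payload 5.5 kg.
Tool frame: the origin (TCP) lies at the very end of the fingers, on their centre line; the grasp point (between the pads) lies 19 mm behind it (env.grip_point_offset is the distance from the TCP to the grasp point, in m); z points along the fingers, y is the line along which they close (so a half turn about z gives the same grasp; the last joint's range is limited). The gripper opens to 85 mm and grips with 20 to 120 N. Pads are 22 mm wide; open, the fingers measure 114 mm over their backs; the gripper's body (76 mm by 85 mm) begins 54 mm behind the grasp point. The pads swing forward as they close: fully open they stand 13 mm farther back than shut.
Start: joints at [1.04, 0.313, 0.046, 1.304, 0, 1.431], TCP at [0.219, 0.532, 0.231] pointing down, gripper open.
Joint ranges: [-2.76, 2.76], [-0.86, 1.69], [-1.03, 1.26], [-2.2, 2.34], [-1.47, 1.5], [-3.14, 3.14]. Speed limits (rad/s): [2.57, 2.57, 3.14, 3.14, 3.14, 3.14].

## Interface

Orientations are given as a unit quaternion [w, x, y, z].
In Python, from workcell import sensors, imaging, workorder, env gives the robot as it stands.
- The arm moves only by the shell command python3 -m handwheel 'ROWS' [FORCE]. ROWS is JSON, a list of rows, each a list of 5 numbers: the shift along the tool's x, y, z in mm, then the turn about the tool's z in rad, then the opening, from 0 (shut) to 1 (fully open). A call has 1 to 8 rows; each row is the pose to reach, as a shift and turn from the pose commanded when the call began, along the tool's axes at that moment; what a row does not reach only later rows make up. A row lasts 1/10 s, in which the tool goes at most 50 mm and 8.59 degrees, less where a joint would pass 70% of its speed; a pose out of reach is approached as far as the arm can. A call with a gripper value outside its range is refused whole. The fingers move at their own pace and stop on an object; FORCE is the grip in N (left out, the last holds). Time passes only in rows, so rows that repeat a pose let the fingers close. It gives the time, the measured TCP pose, the force, the opening and the grip force at its end, in the units of the state.
- sensors.get_state(): the state, without advancing time (a new reading comes with each control period).
- imaging.read_camera(name): name is "scene" or "side" or "wrist"; returns a dict with "color" (400x640x3 uint8, blue, green, red), "z_map" (400x640 float32, m along the optical axis (not along the pixel's ray), 0 where there is no reading), "fx", "fy", "cx", "cy" (pixels), "xyz" and "rotation" of the camera in the world. Camera axes: x right, y down, z forward; pixel columns grow to the right and rows downward; lengths in m; the calibration is good to about 2 mm. A picture is of the moment at which its call begins.
- workorder.hand_in(): hands the job in; it is judged then, once.
The state is a dict: "clock": time; "joint_pos": joint angles; "qvel": joint speeds; "tau": joint torques, N m; "tcp_pos": TCP position; "orientation": TCP orientation; "wrist_force": force on the tool from outside, world axes, zero at the start; "ft_torque": the same for the moment, N m; "finger_gap": finger opening in m; "grip_force": force on a finger pad.
Only numpy, scipy, OpenCV 4.12 (cv2) and the standard library are available. Lean on these libraries where they do the work, as an engineer would, in place of code of your own. Each camera call takes 0.05 s, during which the arm holds its last target. There are 200 camera calls.

## Working session

There is one attempt and no reset: what is moved stays moved. The work goes in short steps, Python scripts to look and compute and a shell command to move; the robot and the scene stay as the last step left them, time stands still between calls to the robot, and variables do not carry over. Pictures are saved under pics/ and viewed, at most 10 in all, crops included, and the job is handed in when it is done.

```bash
mkdir -p pics; ls; cat > h.py <<'E'
import numpy as np, cv2
from workcell import sensors, imaging, workorder, env
def pts(c):
    z=c["z_map"]; v,u=np.mgrid[:z.shape[0],:z.shape[1]]
    p=np.stack([(u-c["cx"])/c["fx"]*z,(v-c["cy"])/c["fy"]*z,z],-1)
    return p@np.array(R(c)).T+np.array(c["xyz"])
def R(c):
    r=np.array(c["rotation"],float)
    if r.size==4:
        from scipy.spatial.transform import Rotation as Q
        return Q.from_quat(r,scalar_first=True).as_matrix()
    return r.reshape(3,3)
def ray(c,u,v,zp):
    d=R(c)@np.array([(u-c["cx"])/c["fx"],(v-c["cy"])/c["fy"],1]); o=np.array(c["xyz"])
    return o+d*(zp-o[2])/d[2]
E
python3 - <<'E'
from h import *
for n in ("scene","side"):
    c=imaging.read_camera(n); cv2.imwrite(f"pics/{n}0.png",c["color"]); np.save(f"{n}0.npy",c,allow_pickle=True)
    print(n,c["xyz"],np.round(R(c),3).tolist(),c["fx"],c["cx"],c["cy"])
s=sensors.get_state(); print(s["clock"],s["tcp_pos"],s["orientation"],s["finger_gap"])
E
```

```text
pics
scene [1.27427826 0.16113641 0.90656845] [[-0.208, 0.754, -0.623], [0.978, 0.15, -0.145], [-0.016, -0.64, -0.768]] 408.35902191659386 317.69129557188603 199.1409720834482
side [ 0.04972831 -0.77476755  0.91393459] [[0.808, -0.374, 0.456], [-0.589, -0.508, 0.628], [-0.003, -0.776, -0.631]] 476.30574641237376 318.3888186963774 204.53570521892948
0.1 [0.21878762 0.53122321 0.23048947] [-2.85706828e-04  1.94155493e-01  9.80970397e-01 -8.02421278e-04] 0.08553367564786582
```

View pics/scene0.png

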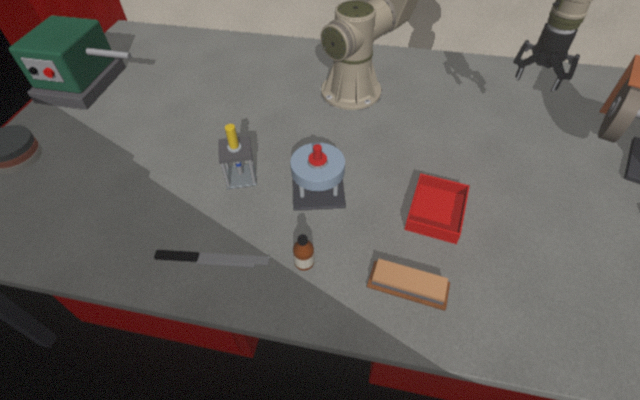

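View pics/side0.png

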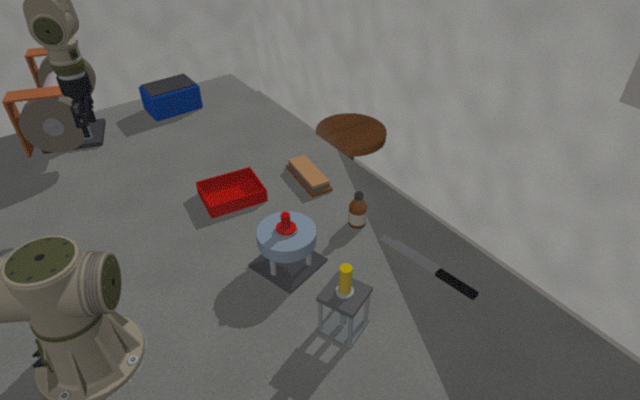

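The scene view shows the plug at (317,155), the tray at (438,207), the probe handle at (232,137) and the bottle at (303,255). In the side view the plug is at (285,222), the tray at (232,192) and the probe at (345,280). Next I'll turn these into positions.

```bash
python3 - <<'E'
from h import *
def blobs(m):
    n,l,s,ce=cv2.connectedComponentsWithStats(m.astype(np.uint8)); return [(l==i,s[i,4],ce[i]) for i in range(1,n) if s[i,4]>40]
for n,box in (("scene",(120,110,480,300)),("side",(180,150,400,310))):
    c=np.load(f"{n}0.npy",allow_pickle=True).item(); P=pts(c); h=cv2.cvtColor(c["color"],cv2.COLOR_BGR2HSV).astype(int); H,S,V=h[...,0],h[...,1],h[...,2]
    roi=np.zeros(H.shape,bool); roi[box[1]:box[3],box[0]:box[2]]=1
    red=roi&((H<6)|(H>174))&(S>150)&(V>60); yel=roi&(H>20)&(H<35)&(S>140); wheel=roi&(H>95)&(H<125)&(S>30)&(V>110)
    for nm,m in (("red",red),("yel",yel),("wheel",wheel)):
        for b,a,ce in blobs(m):
            q=P[b&(c["z_map"]>0)]; lo,hi=np.percentile(q,[2,98],axis=0)
            print(n,nm,a,ce.round(1),"mean",q.mean(0).round(3),"lo",lo.round(3),"hi",hi.round(3))
            zt=hi[2]; t=q[q[:,2]>zt-.006]
            if nm!="red" or a<1000:
                print("   top",t.mean(0).round(4), "mid xy", ((t.max(0)+t.min(0))/2).round(4))
            if nm=="wheel":
                t=q[abs(q[:,2]-.12)<.004]; r=cv2.minEnclosingCircle(t[:,:2].astype(np.float32)); print("   circ",r)
            if nm=="red" and a>1000:
                t=q[abs(q[:,2]-.045)<.006]; print("   rim",cv2.minAreaRect(t[:,:2].astype(np.float32)))
E
```

```text
scene red 232 [317.1 156.3] mean [ 0.509 -0.016  0.143] lo [ 0.489 -0.037  0.128] hi [0.526 0.003 0.172]
   top [ 0.5048 -0.0164  0.1696] mid xy [ 0.5036 -0.0167  0.1691]
scene red 3093 [437.6 208.2] mean [0.514 0.326 0.013] lo [0.427 0.252 0.   ] hi [0.615 0.395 0.045]
   rim ((0.5196806192398071, 0.3228137493133545), (0.1379523128271103, 0.18365256488323212), 81.46308135986328)
scene yel 208 [231.3 135.6] mean [ 0.503 -0.254  0.17 ] lo [ 0.486 -0.266  0.132] hi [ 0.511 -0.245  0.196]
   top [ 0.4973 -0.2569  0.1933] mid xy [ 0.4957 -0.2573  0.1935]
scene wheel 1696 [317.4 168.5] mean [ 0.524 -0.012  0.113] lo [ 0.44  -0.084  0.083] hi [0.577 0.052 0.121]
   top [ 0.5129 -0.0153  0.118 ] mid xy [ 0.5031 -0.0173  0.1188]
   circ ((0.5038551092147827, -0.017083266749978065), 0.07609198987483978)
side red 2308 [231.1 191.7] mean [0.517 0.327 0.02 ] lo [0.422 0.244 0.003] hi [0.606 0.399 0.047]
   rim ((0.514497697353363, 0.32296162843704224), (0.14531561732292175, 0.1785568743944168), 81.82461547851562)
side red 291 [285.3 225. ] mean [ 0.495 -0.024  0.144] lo [ 0.476 -0.04   0.128] hi [ 0.519 -0.001  0.174]
   top [ 0.4972 -0.0193  0.172 ] mid xy [ 0.497  -0.0188  0.1712]
side yel 328 [344.9 277.9] mean [ 0.487 -0.264  0.173] lo [ 0.478 -0.273  0.133] hi [ 0.501 -0.249  0.198]
   top [ 0.4908 -0.2599  0.196 ] mid xy [ 0.4913 -0.2601  0.1962]
side wheel 905 [297.1 234.4] mean [ 0.514 -0.046  0.12 ] lo [ 0.441 -0.088  0.117] hi [0.568 0.023 0.124]
   top [ 0.5136 -0.0462  0.1205] mid xy [ 0.5025 -0.0283  0.1211]
   circ ((0.5006853342056274, -0.016897400841116905), 0.0773896649479866)
side wheel 453 [266.9 227.7] mean [0.466 0.018 0.121] lo [ 0.427 -0.022  0.118] hi [0.513 0.054 0.124]
   top [0.4655 0.018  0.1207] mid xy [0.4734 0.0141 0.121 ]
   circ ((0.474365770816803, 0.013856981880962849), 0.06277674436569214)
```

```bash
cat >> h.py <<'E'
from scipy.spatial.transform import Rotation as Q
def delta(t):
    s=sensors.get_state(); r=Q.from_quat(s["orientation"],scalar_first=True)
    print("t",round(s["clock"],2),"tcp",np.round(s["tcp_pos"],4),"F",np.round(s["wrist_force"],1),"gap",round(s["finger_gap"],4),"gf",np.round(s["grip_force"],1),"j6",round(s["joint_pos"][5],2))
    print("tilt",np.round(r.as_matrix()[:,2],4),"d mm",np.round(r.inv().apply(np.array(t)-s["tcp_pos"])*1e3,1))
E
python3 -m handwheel '[[-30,-25,0,0,1],[-65,-55,0,0,1],[-100,-85,0,0,1],[-135,-115,0,0,1],[-170,-145,0,0,1],[-205,-175,0,0,1],[-240,-205,0,0,1],[-275,-235,0,0,1]]' 40
python3 -c "
from h import *
delta((.502,-.0175,.23))"
```

```text
clock: 0.9
tcp_pos: [0.384, 0.2079, 0.2311]
orientation: [-0.0, 0.194, 0.981, 0.0]
wrist_force: [1.9, 0.3, 0.6]
finger_gap: 0.0855
grip_force: 0.0
t 0.9 tcp [0.384  0.2079 0.2311] F [1.9 0.3 0.6] gap 0.0855 gf 0.0 j6 0.7
tilt [-1.e-04  0.e+00 -1.e+00] d mm [-194.9 -163.5    1.1]
```

```bash
python3 -m handwheel '[[-36,-30,0,0,1],[-72,-60,0,0,1],[-108,-90,0,0,1],[-144,-120,0,0,1],[-175,-147,0,0,1],[-195,-163,0,0,1],[-195,-163,0,0,1],[-195,-163,0,0,1]]'
python3 - <<'E'
from h import *
delta((.502,-.0175,.23))
c=imaging.read_camera("wrist"); np.save("w1.npy",c,allow_pickle=True); cv2.imwrite("pics/w1.png",c["color"]); print(c["xyz"],R(c).round(3).tolist(),c["fx"])
E
```

```text
clock: 1.7
tcp_pos: [0.5016, -0.0157, 0.2307]
orientation: [-0.001, 0.195, 0.981, 0.0]
wrist_force: [0.2, 0.4, -0.1]
finger_gap: 0.0855
grip_force: 0.0
t 1.7 tcp [ 0.5016 -0.0157  0.2307] F [ 0.2  0.4 -0.1] gap 0.0855 gf 0.0 j6 0.2
tilt [-1.5e-03  7.0e-04 -1.0e+00] d mm [-1.  -1.5  0.7]
[0.43382985 0.01176115 0.37379555] [[0.382, 0.884, 0.27], [0.924, -0.365, -0.112], [-0.0, 0.293, -0.956]] 321.325122677622
```

View pics/w1.png

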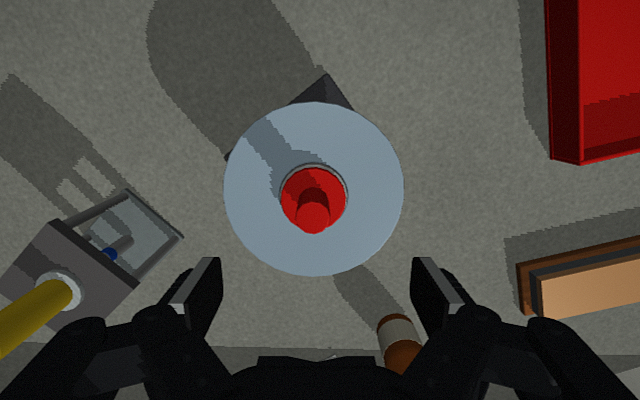

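The wrist view shows the wheel centred near (314,188), the red disc at (314,199), the knob top at (314,218), and the probe collar at (60,290). I'll measure the wheel and the knob from this.

```bash
python3 - <<'E'
from h import *
c=np.load("w1.npy",allow_pickle=True).item(); P=pts(c); h=cv2.cvtColor(c["color"],cv2.COLOR_BGR2HSV).astype(int)
H,S,V=h[...,0],h[...,1],h[...,2]; z=c["z_map"]
def circ(m,zp,nm):
    ct=max(cv2.findContours(m.astype(np.uint8),cv2.RETR_EXTERNAL,cv2.CHAIN_APPROX_NONE)[0],key=cv2.contourArea)[:,0]
    xy=np.array([ray(c,u,v,zp)[:2] for u,v in ct]); 
    A=np.c_[2*xy,np.ones(len(xy))]; s=np.linalg.lstsq(A,(xy**2).sum(1),rcond=None)[0]; print(nm,s[:2].round(4),"r",np.sqrt(s[2]+s[0]**2+s[1]**2).round(4))
circ(abs(P[...,2]-.122)<.006,.12,"wheel z")
roi=np.zeros(H.shape,bool); roi[140:250,260:370]=1
circ((abs(P[...,2]-.172)<.004)&roi,.172,"knob top")
red=roi&((H<6)|(H>174))&(S>130); circ(red&(abs(P[...,2]-.132)<.004),.132,"disc")
col=(abs(P[...,2]-.126)<.004); col[:,150:]=0; circ(col,.126,"collar")
print(np.median(P[185:215,230:260,2]))
E
```

```text
wheel z [ 0.5013 -0.0185] r 0.074
knob top [ 0.5007 -0.0183] r 0.0116
disc [ 0.5002 -0.0184] r 0.0219
collar [ 0.4941 -0.2568] r 0.0178
0.12050701900676372
```

```bash
python3 -c "
from h import *
delta((.501,-.0183,.139))"
python3 -m handwheel '[[0,-2,15,0,1],[0,-2,35,0,1],[0,-2,55,0,1],[0,-2,75,0,1],[0,-2,88,0,1],[0,-2,91,0,1],[0,-2,91,0,1],[0,-2,91,0,1]]' 40
python3 -m handwheel '[[0,0,0,0,0.2],[0,0,0,0,0],[0,0,0,0,0],[0,0,0,0,0],[0,0,0,0,0],[0,0,0,0,0],[0,0,0,0,0],[0,0,0,0,0]]' 40
python3 -c "
from h import *
delta((.501,-.0183,.139))"
```

```text
t 1.75 tcp [ 0.5013 -0.015   0.2308] F [-0.2 -0.3  0.3] gap 0.0852 gf 0.0 j6 0.2
tilt [-1.4e-03  6.0e-04 -1.0e+00] d mm [-1.1 -3.2 91.8]
clock: 2.55
tcp_pos: [0.5015, -0.0167, 0.1412]
orientation: [0.001, 0.194, 0.981, 0.0]
wrist_force: [-0.7, 1.4, 0.3]
finger_gap: 0.0855
grip_force: 0.0
clock: 3.35
tcp_pos: [0.5015, -0.0173, 0.1406]
orientation: [0.0, 0.194, 0.981, 0.0]
wrist_force: [-0.1, 0.4, 3.8]
finger_gap: 0.0229
grip_force: 39.2
t 3.35 tcp [ 0.5015 -0.0173  0.1406] F [-0.1  0.4  3.8] gap 0.0229 gf 39.2 j6 0.2
tilt [ 7.e-04 -1.e-04 -1.e+00] d mm [ 0.1 -1.1  1.6]
```

```bash

python3 -m handwheel '[[0,0,-4,0,0],[0,0,-12,0,0],[0,0,-24,0,0],[0,0,-36,0,0],[0,0,-48,0,0],[0,0,-60,0,0],[0,0,-66,0,0],[0,0,-68,0,0]]'
python3 -m handwheel '[[5,15,0,0,0],[14,40,0,0,0],[26,72,0,0,0],[38,104,0,0,0],[50,136,0,0,0],[62,168,0,0,0],[74,200,0,0,0],[86,232,0,0,0]]'
python3 -c "
from h import *
delta((.516,.323,.035))"
```

```text
clock: 4.15
tcp_pos: [0.5018, -0.0173, 0.2094]
orientation: [0.001, 0.194, 0.981, 0.0]
wrist_force: [0.0, 1.0, -1.4]
finger_gap: 0.023
grip_force: 39.1
clock: 4.95
tcp_pos: [0.5097, 0.2314, 0.2078]
orientation: [-0.0, 0.194, 0.981, -0.0]
wrist_force: [1.0, -0.9, -0.3]
finger_gap: 0.023
grip_force: 39.2
t 4.95 tcp [0.5097 0.2314 0.2078] F [ 1.  -0.9 -0.3] gap 0.023 gf 39.2 j6 0.67
tilt [-8.e-04 -2.e-04 -1.e+00] d mm [ 28.9  87.2 172.8]
```

```bash

python3 -m handwheel '[[10,30,0,0,0],[18,55,0,0,0],[25,76,5,0,0],[29,87,20,0,0],[29,87,45,0,0],[29,87,70,0,0],[29,87,95,0,0],[29,87,115,0,0]]'
python3 -c "
from h import *
delta((.516,.323,.038))"
```

```text
clock: 5.75
tcp_pos: [0.5151, 0.3205, 0.0903]
orientation: [-0.001, 0.194, 0.981, -0.001]
wrist_force: [0.9, -0.4, 0.0]
finger_gap: 0.0231
grip_force: 39.3
t 5.75 tcp [0.5151 0.3205 0.0903] F [ 0.9 -0.4  0. ] gap 0.0231 gf 39.3 j6 0.82
tilt [-0.0029 -0.0015 -1.    ] d mm [ 0.   2.8 52.3]
```

```bash

python3 -m handwheel '[[0,1,12,0,0],[0,1,24,0,0],[0,1,36,0,0],[0,1,46,0,0],[0,1,52,0,0],[0,1,54,0,0],[0,1,55,0,0],[0,1,55,0,0]]'
python3 -m handwheel '[[0,0,0,0,0.4],[0,0,0,0,0.5],[0,0,0,0,0.5],[0,0,0,0,0.5],[0,0,-5,0,0.5],[0,0,-25,0,0.5],[0,0,-60,0,0.5],[0,0,-100,0,0.5]]'
python3 -m handwheel '[[0,0,-40,0,1],[-5,-15,-80,0,1],[-17,-50,-90,0,1],[-32,-95,-90,0,1],[-47,-140,-90,0,1],[-62,-185,-90,0,1],[-74,-220,-90,0,1],[-77,-230,-90,0,1]]'
python3 - <<'E'
from h import *
delta((.501,-.0183,.25))
c=imaging.read_camera("scene"); cv2.imwrite("pics/s2.png",cv2.resize(c["color"][90:290,180:500],None,fx=2,fy=2))
E
```

```text
clock: 6.55
tcp_pos: [0.5172, 0.3227, 0.0387]
orientation: [0.0, 0.194, 0.981, 0.0]
wrist_force: [0.1, 0.8, -0.0]
finger_gap: 0.0231
grip_force: 39.3
clock: 7.35
tcp_pos: [0.5158, 0.322, 0.1385]
orientation: [-0.001, 0.194, 0.981, -0.001]
wrist_force: [0.5, 0.1, -0.7]
finger_gap: 0.0424
grip_force: 0.0
clock: 8.15
tcp_pos: [0.5001, 0.0775, 0.2289]
orientation: [0.0, 0.196, 0.981, -0.0]
wrist_force: [0.5, 0.7, -0.3]
finger_gap: 0.0855
grip_force: 0.0
t 8.15 tcp [0.5001 0.0775 0.2289] F [ 0.5  0.7 -0.3] gap 0.0855 gf 0.0 j6 0.39
tilt [ 7.e-04 -6.e-04 -1.e+00] d mm [-37.7 -88.1 -21. ]
```

View pics/s2.png

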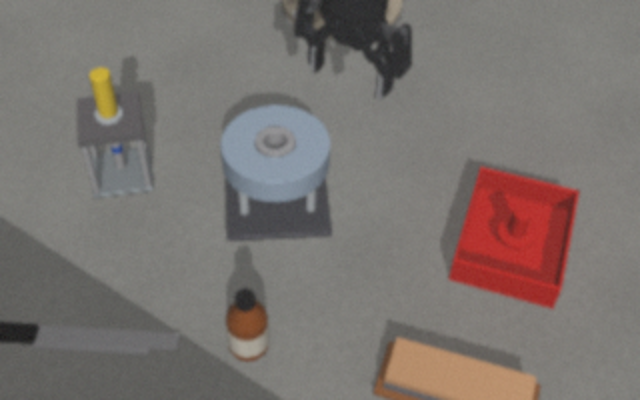

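The plug sits in the tray at about (510,220) in the crop, and the bore is open at (275,140). Next I'll measure the bore from above, then go on over the probe.

```bash

python3 -m handwheel '[[-8,-19,-5,0,1],[-21,-49,-12,0,1],[-32,-75,-18,0,1],[-38,-88,-20,0,1],[-38,-88,-20,0,1],[-38,-88,-20,0,1],[-38,-88,-20,0,1],[-38,-88,-20,0,1]]'
cat >> h.py <<'E'
def circ(c,m,zp,nm):
    ct=max(cv2.findContours(m.astype(np.uint8),cv2.RETR_EXTERNAL,cv2.CHAIN_APPROX_NONE)[0],key=cv2.contourArea)[:,0]
    xy=np.array([ray(c,u,v,zp)[:2] for u,v in ct])
    A=np.c_[2*xy,np.ones(len(xy))]; s=np.linalg.lstsq(A,(xy**2).sum(1),rcond=None)[0]; print(nm,s[:2].round(4),"r",np.sqrt(s[2]+s[0]**2+s[1]**2).round(4))
def bore(c):
    P=pts(c); near=(np.hypot(P[...,0]-.501,P[...,1]+.018)<.1)&(abs(P[...,2]-.122)<.008)
    circ(c,near,.12,"wheel")
    cs,hi=cv2.findContours(near.astype(np.uint8),cv2.RETR_CCOMP,cv2.CHAIN_APPROX_NONE)
    for k,x in enumerate(cs):
        if hi[0][k][3]>=0 and len(x)>20:
            m=np.zeros(near.shape,np.uint8); cv2.drawContours(m,[x],-1,1,-1); m=cv2.erode(m,np.ones((3,3),np.uint8)) if False else m
            circ(c,m,.124,"hole")
    hub=(np.hypot(P[...,0]-.501,P[...,1]+.018)<.04)&(abs(P[...,2]-.1245)<.0018); circ(c,hub,.124,"hub")
E
python3 - <<'E'
from h import *
delta((.501,-.0183,.25))
c=imaging.read_camera("wrist"); np.save("w2.npy",c,allow_pickle=True); bore(c)
cv2.imwrite("pics/w2.png",cv2.resize(c["color"][80:320,200:440],None,fx=2,fy=2))
E
```

```text
clock: 9.0
tcp_pos: [0.5018, -0.0142, 0.248]
orientation: [-0.0, 0.193, 0.981, 0.0]
wrist_force: [-0.1, -0.2, -0.6]
finger_gap: 0.0854
grip_force: 0.0
t 9.0 tcp [ 0.5018 -0.0142  0.248 ] F [-0.1 -0.2 -0.6] gap 0.0854 gf 0.0 j6 0.2
tilt [-5.e-04  5.e-04 -1.e+00] d mm [-0.8 -4.1 -2. ]
wheel [ 0.5013 -0.0185] r 0.0739
hole [ 0.4999 -0.0179] r 0.0152
hub [ 0.5013 -0.0185] r 0.0271
```

View pics/w2.png

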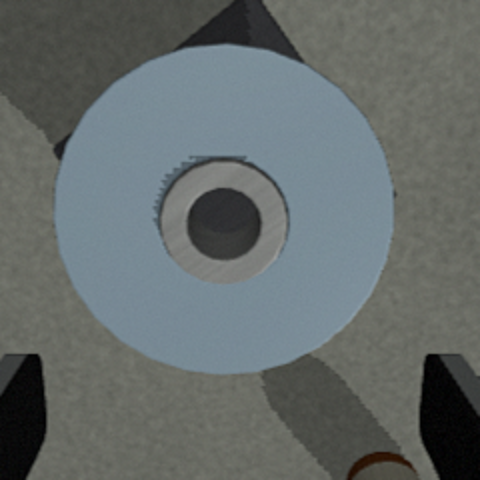

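The bore is clear, and its centre is at about (222,222) in the crop. Now to the probe.

```bash
python3 -c "
from h import *
delta((.494,-.257,.25))"
python3 -m handwheel '[[-6,-14,0,0,1],[-22,-50,0,0,1],[-40,-92,0,0,1],[-58,-134,0,0,1],[-75,-175,0,0,1],[-83,-208,0,0,1],[-85,-226,0,0,1],[-85,-228,0,0,1]]'
python3 -c "
from h import *
delta((.494,-.257,.25))"
```

```text
t 9.05 tcp [ 0.5019 -0.0144  0.2481] F [0.3 0.2 1. ] gap 0.0853 gf 0.0 j6 0.2
tilt [-4.e-04  4.e-04 -1.e+00] d mm [ -84.8 -227.5   -2. ]
clock: 9.85
tcp_pos: [0.493, -0.2614, 0.2478]
orientation: [-0.0, 0.196, 0.981, -0.0]
wrist_force: [0.2, 0.4, 0.6]
finger_gap: 0.0852
grip_force: 0.0
t 9.85 tcp [ 0.493  -0.2614  0.2478] F [0.2 0.4 0.6] gap 0.0852 gf 0.0 j6 -0.24
tilt [-5.e-04 -2.e-04 -1.e+00] d mm [ 0.8  4.5 -2.2]
```

```bash
python3 -m handwheel '[[1,4,0,0,1],[1,4,0,0,1],[1,4,0,0,1]]'
python3 - <<'E'
from h import *
c=imaging.read_camera("wrist"); np.save("w3.npy",c,allow_pickle=True)
delta((.494,-.257,.25))
P=pts(c); near=np.hypot(P[...,0]-.494,P[...,1]+.257)<.03
circ(c,near&(abs(P[...,2]-.196)<.004),.196,"handle top")
circ(c,near&(abs(P[...,2]-.126)<.003),.126,"collar")
circ(c,(np.hypot(P[...,0]-.494,P[...,1]+.257)<.09)&(abs(P[...,2]-.120)<.004),.120,"plate")
cv2.imwrite("pics/w3.png",c["color"])
E
```

```text
clock: 10.15
tcp_pos: [0.4946, -0.2533, 0.2485]
orientation: [0.0, 0.193, 0.981, 0.0]
wrist_force: [-0.5, 0.8, 0.6]
finger_gap: 0.0854
grip_force: 0.0
t 10.2 tcp [ 0.4946 -0.2533  0.2485] F [-0.7 -0.  -0.4] gap 0.0855 gf 0.0 j6 -0.23
tilt [ 2.e-04 -0.e+00 -1.e+00] d mm [-0.8 -3.6 -1.5]
handle top [ 0.4938 -0.2595] r 0.0136
collar [ 0.4944 -0.2597] r 0.0176
plate [ 0.495  -0.2601] r 0.0518
```

View pics/w3.png

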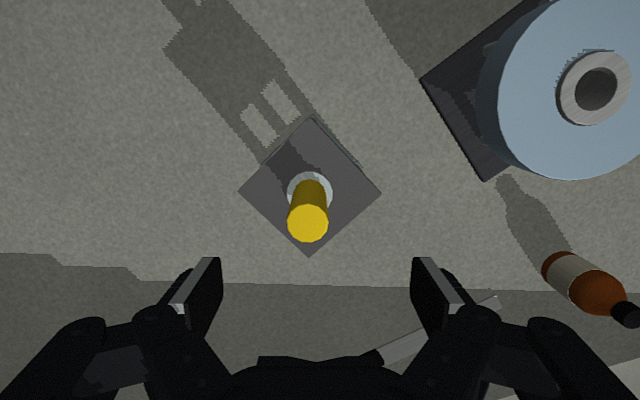

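The handle top is at (308,223), which puts the probe axis at (0.494,-0.2597). I'll go down on it and grip.

```bash

python3 -m handwheel '[[-1,-6,8,0,1],[-1,-6,24,0,1],[-1,-6,42,0,1],[-1,-6,60,0,1],[-1,-6,78,0,1],[-1,-6,92,0,1],[-1,-6,100,0,1],[-1,-6,101,0,1]]'
python3 -c "
from h import *
delta((.494,-.2597,.147))"
```

```text
clock: 11.0
tcp_pos: [0.4923, -0.2598, 0.1459]
orientation: [-0.001, 0.194, 0.981, 0.0]
wrist_force: [0.9, 0.7, -0.3]
finger_gap: 0.0852
grip_force: 0.0
t 11.0 tcp [ 0.4923 -0.2598  0.1459] F [ 0.9  0.7 -0.3] gap 0.0852 gf 0.0 j6 -0.24
tilt [-0.0019  0.0014 -1.    ] d mm [-1.5  0.7 -1.1]
```

```bash

python3 -m handwheel '[[-1,0,0,0,0.6],[-1,0,0,0,0.4],[-1,0,0,0,0.3],[-1,0,0,0,0],[-1,0,0,0,0],[-1,0,0,0,0],[-1,0,0,0,0],[-1,0,0,0,0]]' 70
python3 -m handwheel '[[0,0,-4,0,0],[0,0,-12,0,0],[0,0,-22,0,0],[0,0,-34,0,0],[0,0,-46,0,0],[0,0,-58,0,0],[0,0,-70,0,0],[0,0,-82,0,0]]'
python3 -m handwheel '[[0,0,-12,0,0],[0,0,-24,0,0],[0,0,-34,0,0],[0,0,-40,0,0],[0,0,-41,0,0],[0,0,-41,0,0],[0,0,-41,0,0]]'
python3 - <<'E'
from h import *
delta((.5013,-.0185,.27))
for n in ("scene","side"):
    c=imaging.read_camera(n); np.save(n+"3.npy",c,allow_pickle=True)
    h=cv2.cvtColor(c["color"],cv2.COLOR_BGR2HSV); P=pts(c)
    b=cv2.inRange(h,(105,130,40),(130,255,255))>0; b&=np.hypot(P[...,0]-.494,P[...,1]+.26)<.06
    v,u=np.nonzero(b); print(n,len(u),u.mean().round(1),v.mean().round(1),P[b].mean(0).round(4))
    u0,v0=int(u.mean()),int(v.mean()); cv2.imwrite(f"pics/{n}3.png",cv2.resize(c["color"][max(0,v0-80):v0+80,u0-80:u0+80],None,fx=3,fy=3))
a,b=[cv2.imread(f"pics/{n}3.png") for n in("scene","side")]; k=min(len(a),len(b)); cv2.imwrite("pics/both3.png",cv2.resize(np.hstack([a[:k],b[:k]]),(800,int(800*k/960))))
E
```

```text
clock: 11.8
tcp_pos: [0.4945, -0.2607, 0.1481]
orientation: [0.001, 0.194, 0.981, 0.0]
wrist_force: [1.0, 2.1, 4.9]
finger_gap: 0.0264
grip_force: 68.4
clock: 12.6
tcp_pos: [0.494, -0.2608, 0.2305]
orientation: [0.0, 0.194, 0.981, -0.0]
wrist_force: [0.4, -0.1, -3.6]
finger_gap: 0.0267
grip_force: 68.8
clock: 13.3
tcp_pos: [0.4937, -0.2606, 0.2696]
orientation: [-0.001, 0.194, 0.981, 0.0]
wrist_force: [0.0, -0.1, -3.8]
finger_gap: 0.0264
grip_force: 68.8
t 13.3 tcp [ 0.4937 -0.2606  0.2696] F [ 0.  -0.1 -3.8] gap 0.0264 gf 68.8 j6 -0.24
tilt [-9.e-04  8.e-04 -1.e+00] d mm [ 8.520e+01  2.267e+02 -2.000e-01]
scene 8 230.5 132.5 [ 0.5009 -0.2558  0.1788]
side 15 344.7 275.9 [ 0.4875 -0.2628  0.1778]
```

View pics/both3.png

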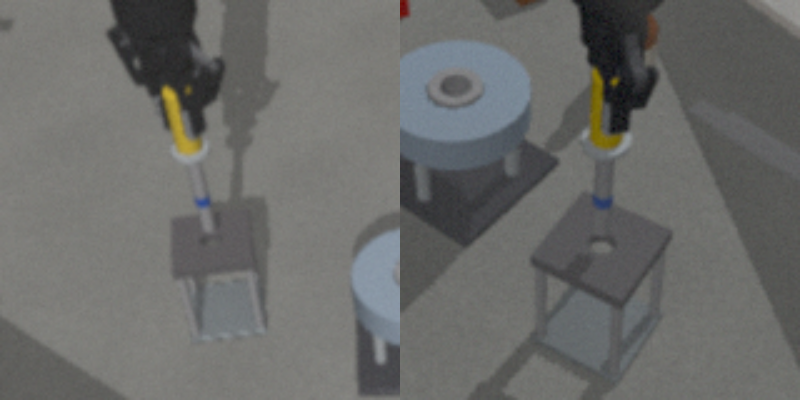

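The probe hangs straight in the gripper, with its blue band at (203,202) in the left half and (602,201) in the right half. Next I carry it to above the bore.

```bash

python3 -m handwheel '[[0,0,-8,0,0],[0,0,-16,0,0],[4,10,-18,0,0],[10,27,-18,0,0],[19,50,-18,0,0],[28,75,-18,0,0],[37,100,-18,0,0],[46,125,-18,0,0]]'
python3 -m handwheel '[[9,25,0,0,0],[18,49,0,0,0],[27,71,0,0,0],[33,87,0,0,0],[37,97,0,0,0],[39,101,0,0,0],[39,101,0,0,0],[39,101,0,0,0]]'
python3 - <<'E'
from h import *
delta((.5013,-.019,.287))
for n in ("scene","side"):
    c=imaging.read_camera(n); np.save(n+"4.npy",c,allow_pickle=True)
    h=cv2.cvtColor(c["color"],cv2.COLOR_BGR2HSV); P=pts(c); near=np.hypot(P[...,0]-.5013,P[...,1]+.019)<.05
    for nm,lo,hi in (("band",(105,130,30),(130,255,255)),("yel",(20,140,40),(35,255,255))):
        b=(cv2.inRange(h,lo,hi)>0)&near; v,u=np.nonzero(b); print(n,nm,len(u),u.mean().round(1),v.mean().round(1),P[b].mean(0).round(4))
    hub=(np.hypot(P[...,0]-.501,P[...,1]+.018)<.12)&(abs(P[...,2]-.121)<.006); v,u=np.nonzero(hub); cv2.imwrite(f"pics/{n}4.png",cv2.resize(c["color"][int(v.mean())-110:int(v.mean())+50,int(u.mean())-80:int(u.mean())+80],None,fx=2.5,fy=2.5))
a,b=[cv2.imread(f"pics/{n}4.png") for n in("scene","side")]; cv2.imwrite("pics/both4.png",np.hstack([a,b]))
E
```

```text
clock: 14.2
tcp_pos: [0.4985, -0.1251, 0.2883]
orientation: [-0.0, 0.194, 0.981, 0.0]
wrist_force: [0.1, 0.4, -2.7]
finger_gap: 0.0268
grip_force: 69.1
clock: 15.0
tcp_pos: [0.5014, -0.0197, 0.2883]
orientation: [0.0, 0.194, 0.981, -0.0]
wrist_force: [-0.3, -0.2, -2.7]
finger_gap: 0.0262
grip_force: 69.0
t 15.0 tcp [ 0.5014 -0.0197  0.2883] F [-0.3 -0.2 -2.7] gap 0.0262 gf 69.0 j6 0.19
tilt [ 0.e+00 -2.e-04 -1.e+00] d mm [0.4 0.7 1.3]
scene band 10 316.5 140.8 [ 0.509  -0.0164  0.1975]
scene yel 202 313.7 106.1 [ 0.5121 -0.0205  0.308 ]
side band 19 284.6 207.6 [ 0.4955 -0.0236  0.1984]
side yel 105 280.2 175.0 [ 0.4894 -0.024   0.2953]
```

View pics/both4.png

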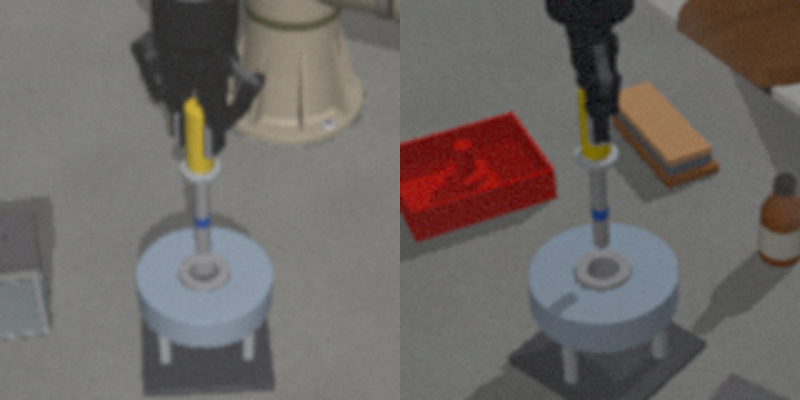

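The rod tip is at (203,250) in the left half, over the bore at (204,270), and at (601,245) over (603,268) in the right half. I'll check rod-to-bore centring and tilt in each camera.

```bash
cat > chk.py <<'E'
from h import *
def chk(c,n,z0,z1):
    P=pts(c); d=np.hypot(P[...,0]-.5013,P[...,1]+.0185)
    w=(d<.1)&(abs(P[...,2]-.121)<.007)
    ct=max(cv2.findContours(w.astype(np.uint8),cv2.RETR_EXTERNAL,cv2.CHAIN_APPROX_NONE)[0],key=cv2.contourArea)
    xy=np.array([ray(c,u,v,.12)[:2] for u,v in cv2.convexHull(ct)[:,0]],np.float32)
    (ce,r)=cv2.minEnclosingCircle(xy); ce=np.array(ce); print(n,"wheel",ce.round(4),round(r,4))
    Rm=R(c); o=np.array(c["xyz"])
    def proj(p): q=Rm.T@(np.array(p)-o); return np.array([q[0]/q[2]*c["fx"]+c["cx"],q[1]/q[2]*c["fy"]+c["cy"]]),q[2]
    rod=(d<.03)&(P[...,2]>z0)&(P[...,2]<z1); out=[]
    for v in np.unique(np.nonzero(rod)[0]):
        u=np.nonzero(rod[v])[0]
        if 5<=len(u)<=14:
            zz=np.median(P[v,u,2]); p,dep=proj([.5013,-.0185,zz]); a,_=proj([.5013,-.0185,zz-.01]); b=a+(p-a)*(v-a[1])/(p[1]-a[1]); out.append((zz,(u.mean()-b[0])*dep/c["fx"]*1e3))
    out=np.array(out); k=np.polyfit(out[:,0],out[:,1],1); print("  right-offset mm mean",out[:,1].mean().round(2),"slope mm/m",k[0].round(1),"n",len(out),"cam right",Rm[:,0].round(2), "wheel right off mm",(((np.r_[ce,0]-[.5013,-.0185,0])@Rm[:,0])*1e3).round(2))
E
python3 - <<'E'
from chk import *
for n in ("scene","side"): chk(np.load(n+"4.npy",allow_pickle=True).item(),n,.165,.25)
E
```

```text
scene wheel [ 0.5073 -0.0158] 0.0769
  right-offset mm mean 0.14 slope mm/m -7.4 n 24 cam right [-0.21  0.98 -0.02] wheel right off mm 1.39
side wheel [ 0.4972 -0.0201] 0.0784
  right-offset mm mean -2.11 slope mm/m 8.8 n 27 cam right [ 0.81 -0.59 -0.  ] wheel right off mm -2.41
```

Everything agrees to about 1 mm and the tilt is under 0.5°. Lowering with a 0.7 mm trim.

```bash

python3 -m handwheel '[[0,1,0,0,0],[0,1,4,0,0],[0,1,10,0,0],[0,1,17,0,0],[0,1,24,0,0],[0,1,29,0,0],[0,1,30,0,0],[0,1,30,0,0]]'
python3 -m handwheel '[[0,0,4,0,0],[0,0,11,0,0],[0,0,19,0,0],[0,0,27,0,0],[0,0,35,0,0],[0,0,42,0,0],[0,0,45,0,0],[0,0,45,0,0]]'
python3 - <<'E'
from chk import *
delta((.5013,-.019,.193))
for n in ("scene","side"): chk(imaging.read_camera(n),n,.13,.175)
E
```

```text
clock: 15.9
tcp_pos: [0.5017, -0.0184, 0.258]
orientation: [-0.0, 0.194, 0.981, 0.0]
wrist_force: [0.1, -0.4, -3.1]
finger_gap: 0.0271
grip_force: 69.0
clock: 16.7
tcp_pos: [0.5014, -0.0184, 0.2127]
orientation: [-0.001, 0.194, 0.981, 0.0]
wrist_force: [-0.5, 0.6, -3.1]
finger_gap: 0.0265
grip_force: 69.0
t 16.7 tcp [ 0.5014 -0.0184  0.2127] F [-0.5  0.6 -3.1] gap 0.0265 gf 69.0 j6 0.19
tilt [-1.e-03  3.e-04 -1.e+00] d mm [-0.1 -0.6 19.7]
scene wheel [ 0.5078 -0.0164] 0.0767
  right-offset mm mean 1.55 slope mm/m -67.2 n 10 cam right [-0.21  0.98 -0.02] wheel right off mm 0.7
side wheel [ 0.4968 -0.0196] 0.078
  right-offset mm mean -2.55 slope mm/m 3.1 n 14 cam right [ 0.81 -0.59 -0.  ] wheel right off mm -3.03
```

```bash

python3 -m handwheel '[[0,0,4,0,0],[0,0,10,0,0],[0,0,15,0,0],[0,0,19,0,0],[0,0,20,0,0],[0,0,20,0,0],[0,0,20,0,0],[0,0,20,0,0]]'
python3 - <<'E'
from chk import *
delta((.5013,-.019,.193))
for n in ("scene","side"):
    c=imaging.read_camera(n); P=pts(c); d=np.hypot(P[...,0]-.5013,P[...,1]+.0185); hsv=cv2.cvtColor(c["color"],cv2.COLOR_BGR2HSV)
    col=(d<.023)&(P[...,2]>.155)&(P[...,2]<.180)&(hsv[...,1]<90); print(n,np.percentile(P[col][:,2],[10,50,90]).round(4),P[col].mean(0).round(4))
c=imaging.read_camera("wrist"); cv2.imwrite("pics/w5.png",c["color"])
E
```

```text
clock: 17.6
tcp_pos: [0.502, -0.0186, 0.1935]
orientation: [0.0, 0.194, 0.981, 0.0]
wrist_force: [0.8, -0.9, -3.1]
finger_gap: 0.0261
grip_force: 69.0
t 17.6 tcp [ 0.502  -0.0186  0.1935] F [ 0.8 -0.9 -3.1] gap 0.0261 gf 69.0 j6 0.19
tilt [ 5.e-04 -0.e+00 -1.e+00] d mm [ 0.5 -0.7  0.5]
scene [0.166  0.1692 0.1718] [ 0.5114 -0.0156  0.1692]
side [0.1674 0.1711 0.1732] [ 0.4952 -0.0247  0.1704]
```

View pics/w5.png

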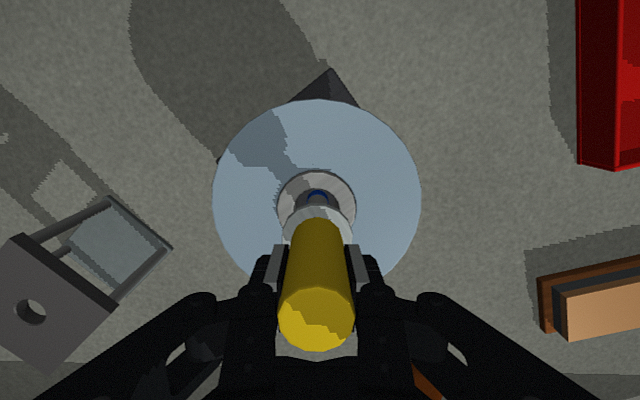

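The wrist view shows the rod at column 317, centred in the hub, with the blue band inside the bore. The collar height matches a tip at 60 mm, so I'll let it settle and hand in.

```bash
python3 -m handwheel '[[0,0,0,0,0],[0,0,0,0,0],[0,0,0,0,0],[0,0,0,0,0],[0,0,0,0,0]]' && python3 -c "
from h import *
print(workorder.hand_in())"
```

```text
clock: 18.25
tcp_pos: [0.5018, -0.0185, 0.1933]
orientation: [0.0, 0.194, 0.981, 0.0]
wrist_force: [-0.5, 0.3, -3.3]
finger_gap: 0.0261
grip_force: 69.0
the job is handed in; nothing more can be done
None
```

The job is handed in at 18.25 s: the plug is in the red tray and the arm is holding the probe still, upright and centred to about 1 mm, with its blue band about halfway down the bore; I saw no sign of contact, but the hand-in returned no verdict.

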